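# Gauge the parting gap of a casting mould with a taper feeler

### The arm

A 7-joint arm with a two-finger parallel gripper is mounted at the origin on the work surface. World frame = base frame: x ahead of the robot, y to its left, z up, the work surface at z = 0. Lengths are in m, angles in rad, forces in N, time in s.
With the tool pointing down it reaches from about 0.4 to 0.85 m from the base axis. Payload 6.9 kg.
Tool frame: the origin (TCP) lies on the centre line of the jaws, within the pads' length; the fingertips stand 11 mm ahead of it and the grasp point (between the pads) lies 8 mm behind it (r.nose_length is the distance from the TCP to the fingertips, in m); z points along the fingers, y is the direction in which the jaws open and shut (so a half turn about z gives the same grasp; the last joint's range is limited). The gripper opens to 85 mm and grips with 20 to 120 N. Pads are 22 mm wide; open, the fingers measure 114 mm over their backs; the gripper's body (76 mm by 85 mm) begins 54 mm behind the grasp point. The pads swing forward as they close: fully open they stand 13 mm farther back than shut.
Start: joints at [-1.087, 0.507, -0.238, 1.5, 0.126, 1.149, -0.155], TCP at [0.231, 0.581, 0.219] pointing down, gripper open.
Joint ranges: [-3.08, 3.08], [-0.24, 2.05], [-1.43, 1.35], [0, 2.5], [-1.52, 4.66], [0.17, 1.96], [-2.89, 2.89]. Speed limits (rad/s): [2.39, 2.39, 3.14, 3.14, 3.14, 3.14, 3.14].

### API

Orientations are given as [roll, pitch, yaw] about the fixed x, y, z axes, in that order (R = Rz(yaw) Ry(pitch) Rx(roll)).
In Python, from rig import monitor, cams, r gives the robot as it stands.
- The arm moves only by the shell command python3 -m inch 'ROWS' [FORCE]. ROWS is JSON, a list of rows, each an object with "grip": the closure, from 0 (fully open) to 1 (shut); "xyz": the shift along the world's x, y, z in cm, a list of three; "spin": the turn about the world's z in degrees. In form: [{"grip": grip, "xyz": [tx, ty, tz], "spin": spin}, ...]. A call has 1 to 20 rows; each row shifts and turns the pose as measured when the row begins; what a row does not reach is not made up. A row lasts 1/10 s, in which the tool goes at most 50 mm and 8.59 degrees, less where a joint would pass 70% of its speed; a pose out of reach is approached as far as the arm can. A call is refused whole if a number of a shift passes 5 or a number of a turn 8.59, either way. A call with a gripper value outside its range is refused whole. The fingers move at their own pace and stop on an object; FORCE is the grip in N (left out, the last holds). Time passes only in rows, so rows that do not move let the fingers close. It gives the time, the measured TCP pose, the force and the opening at its end, in the units of the state.
- monitor.state(): the state, without advancing time (a new reading comes with each control period).
- cams.camera(name): name is "side" or "top" or "wrist"; returns (picture, depth): 420x560x3 uint8, red, green, blue; 420x560 float32, m along the optical axis (not along the pixel's ray), 0 where there is no reading.
- cams.camera_info(name): a dict with "fov_y" (degrees; the focal length in pixels is half the picture's height over the tangent of half this angle, whatever the lens; pixels are square), "cx", "cy" (the principal point, pixels), "R" (3x3) and "t" (3): a world point X has camera coordinates R X + t; the wrist camera has in their place "hand_eye" (4x4, takes a point from camera to tool coordinates, whose origin is the TCP and whose axes are the flange's). Camera axes: x right, y down, z forward; pixel columns grow to the right and rows downward; lengths in m; the calibration is good to about 2 mm. A picture is of the moment at which its call begins: read the wrist's pose just before it. camera_info takes no time and is no camera call.
- r.sign_off(): hands the job in, once; it reports no verdict.
Trained networks look in the newest picture that a camera, given by its name, has taken for a name from the list of things; names that differ only in an ending like _2 or _b are one class to them, and where a whole thing is asked for, a point or a joint stands for the part that bears it (a point fixed in the world has none). Each returns a list of dicts, best first, with "p" (0 to 1); they miss things now and then, are a little off and sometimes report something else, mostly with a low value. They report only what shows in the picture. A call takes as long as a camera call. They do not tell look-alikes from the thing itself.
- cams.regions_of(camera, name): "mask" (420x560 bool, what is visible of it) and "point" ([column, row] in pixels, amid what is visible of it).
- cams.place_of(camera, name): "point" ([column, row] in pixels: a listed point, or the origin of a listed thing).
The state is a dict: "clock": time; "joints": joint angles; "qvel": joint speeds; "effort": joint torques, N m; "tcp_pos": TCP position; "orientation": TCP orientation; "wrist_force": force on the tool from outside, world axes, zero at the start; "torque": the same for the moment, N m; "width": opening from 0.0 (shut) to 1.0 (fully open).
Only numpy, scipy, OpenCV 4.12 (cv2) and the standard library are available. Lean on these libraries where they do the work, as an engineer would, in place of code of your own. Each camera call takes 0.05 s, during which the arm holds its last target. There are 200 camera calls.

### The job

Pick up the taper feeler gauge and lay its blade flat on the ledge of the lower mould half, then slide it straight in, thin end first, under the sprung upper half until it drags firmly on both faces - about 9 N of push. Do not prise the halves further apart than that snug fit, let go of the gauge so that it stays gripped in the gap, and leave the jar, the can and the brush alone.

Things in the scene. Friction and masses are not known exactly. Their poses are not given: they have to be found in the camera images.
- gauge: Taper feeler gauge, loose, about 90 g, lying flat; balances 15 mm ahead of its origin. Dark steel handle 60 long x 20 wide x 28 high (mm), to be gripped across its width, and in line with it a steel wedge blade 140 x 20. One flat underside. Blade 4 mm thick at the tip, 1 mm more per 10 mm, 18 mm at the handle. Origin: centre of the handle's underside; x along the blade (tip at x = 170 mm), z up.
- gauge_tip (a point): Middle of the blade's thin end, on its underside (170 mm along x from the gauge's origin); same axes as the gauge.
- mould: Lower half of a plaster mould, fixed: block 185 (x -100 to +85) x 130 (y) x 45 high on a plywood foot 190 x 190 x 12 (x -75 to +115); origin on its underside. Its flat top is the lower face of the gap, which is open towards -x. The upper half covers x = -50 to +85 mm of it; x = -100 to -50 is an open ledge. Guide posts at x = 30, y = +-82 mm carry a crossbar, top 148 mm above the bench.
- mouth (a point): Middle of the gap's mouth, on the lower face, under the front edge of the upper half (mould x = -50, y = 0, z = 45 mm). Axes as the mould: x points into the gap, z up. The upper half is a block 130 wide, 54 high, with a level underside 6 to 10.5 mm above the lower face: it differs each time and is not measured, so the depth at which the wedge first touches varies by 45 mm.
- ledge (a point): Middle of the open ledge in front of the gap, on the lower face (mould x = -75, y = 0, z = 45 mm); axes as the mould. The upper half slides up on its posts: lifting starts at about 4 N upward force and takes 6 N more per mm, and it sinks back when freed. A blade lying flat and pushed in with 9 N lifts it 0.3 to 0.7 mm and stays by friction when let go. Pressing down on the blade adds false drag.
- jar: Bystander: amber glass jar with a white cap, 64 diameter x 85 high, upright; origin at the centre of its underside.
- can: Bystander: plain metal can, 60 diameter x 130 high, upright; origin at the centre of its underside.
- brush: Bystander: brush lying on the bench beyond the work; origin under its middle, x along it.
Things that resemble listed ones, but are neither listed nor needed, are in the scene too. What is shaped like the gauge but orange is not meant.

How it is judged:
On the way:
1. the blade lies flat on the lower half with its tip under the upper half (x of gauge_tip in the frame of mouth above 0.003 m and z of gauge_tip in the frame of mouth below 0.003 m and angle between the x axis of gauge and the x axis of mould, either way round below 0.15 rad), for 0.1 s.
At the end, for the whole second after the job is handed in: The gauge rests, released and still, in the gap: tip at least 15 mm past the mouth and within 50 mm of its middle, blade flat (within 0.06 rad) and straight (within 0.15 rad of the mould's x), gripped by the upper half so that it presses on the lower half with 5.5 to 11.5 N (contact force between gauge and mould between 5.5 and 11.5 N and x of gauge_tip in the frame of mouth above 0.015 m and y of gauge_tip in the frame of mouth between -0.05 and 0.05 m and angle between the x axis of gauge and the x axis of mould, either way round below 0.15 rad and angle between gauge's own z axis and vertical below 0.06 rad and linear speed of gauge below 0.01 m/s); the robot touches nothing.
It fails at once if the gauge is forced, or the halves prised apart: it presses on the lower half with more than 18 N (contact force between gauge and mould above 18 N).
It fails at once if the jar, can or brush is moved by more than 20 mm (distance of any of jar, can, brush from where it was at the start of the episode above 0.02 m).
It also fails if it takes over 64 s, if anything falls off the work surface, if the arm or the gripper's body presses on something with over 40 N, if the wrist force passes 120 N, or if a joint passes its speed limit or range.

## Working session

There is one attempt and no reset: what is moved stays moved. The work goes in short steps, Python scripts to look and compute and a shell command to move; the robot and the scene stay as the last step left them, time stands still between calls to the robot, and variables do not carry over. Pictures are saved under pics/ and viewed, about 8 in all and at most 12, crops included, and the job is handed in when it is done.

```bash
ls; mkdir -p pics; cat > h.py <<'E'
import numpy as np, cv2
from rig import monitor, cams, r
from scipy.spatial.transform import Rotation as Ro
def cam(n):
    s=monitor.state(); p,d=cams.camera(n); i=cams.camera_info(n)
    f=210/np.tan(np.radians(i["fov_y"])/2)
    if "hand_eye" in i:
        T=np.eye(4); T[:3,:3]=Ro.from_euler('xyz',s["orientation"]).as_matrix(); T[:3,3]=s["tcp_pos"]
        C=T@np.array(i["hand_eye"])
    else:
        R=np.array(i["R"]);C=np.eye(4);C[:3,:3]=R.T;C[:3,3]=-R.T@np.array(i["t"])
    v,u=np.mgrid[:420,:560]
    P=np.stack([(u-i["cx"])/f*d,(v-i["cy"])/f*d,d],-1)@C[:3,:3].T+C[:3,3]
    P[d==0]=np.nan
    return p,d,P,(f,i,C)
def save(n,p): cv2.imwrite(f"pics/{n}.png",p[...,::-1])
def ray(px,z,K):
    f,i,C=K; v=C[:3,:3]@np.array([(px[0]-i["cx"])/f,(px[1]-i["cy"])/f,1]); o=C[:3,3]
    return o+v*(z-o[2])/v[2]
E
python3 - <<'E'
from h import *
ims=[]
for c in ("top","side"):
    p,d,P,K=cam(c); ims.append(p); np.savez(f"{c}.npz",p=p,P=P)
    for n in ("gauge","mould","jar","can","brush"):
        for q in cams.regions_of(c,n)[:3]:
            m=q["mask"]; X=P[m]; print(c,n,round(q["p"],2),np.round(q["point"]),m.sum(),np.nanmedian(X,0).round(3),p[m].mean(0).round())
    for n in ("gauge","gauge_tip","mouth","ledge","mould"):
        for q in cams.place_of(c,n)[:3]:
            print(c,n,round(q["p"],2),np.round(q["point"]),ray(q["point"],0 if n[0]=='g' or n=="mould" else .045,K).round(3))
    save(c,p)
print(monitor.state())
E
```

```text
pics
top gauge 0.62 [317. 237.] 442 [ 0.489 -0.136  0.015] [83. 84. 87.]
top gauge 0.56 [391. 244.] 477 [ 0.453 -0.355  0.014] [80. 55. 30.]
top mould 0.69 [223. 233.] 1876 [0.495 0.165 0.031] [95. 90. 75.]
top jar 0.76 [282. 146.] 457 [ 0.746 -0.028  0.083] [77. 76. 76.]
top jar 0.45 [316. 235.] 392 [ 0.487 -0.133  0.015] [84. 85. 88.]
top can 0.71 [147. 302.] 531 [0.309 0.344 0.128] [64. 65. 66.]
top gauge 0.68 [333. 225.] [ 0.524 -0.186  0.   ]
top gauge 0.58 [412. 244.] [ 0.458 -0.426  0.   ]
top gauge_tip 0.8 [355. 247.] [ 0.453 -0.251  0.   ]
top gauge_tip 0.79 [287. 256.] [ 0.431 -0.045  0.   ]
top ledge 0.97 [226. 218.] [0.545 0.134 0.045]
side gauge 0.6 [288. 258.] 563 [ 0.497 -0.159  0.014] [77. 78. 78.]
side gauge 0.6 [329. 317.] 655 [ 0.448 -0.384  0.014] [93. 60. 36.]
side mould 0.93 [227. 201.] 1642 [0.468 0.146 0.032] [102.  94.  78.]
side jar 0.93 [333. 192.] 582 [ 0.742 -0.049  0.059] [90. 85. 76.]
side jar 0.72 [287. 258.] 563 [ 0.496 -0.159  0.014] [76. 77. 77.]
side can 0.96 [144. 176.] 794 [0.301 0.329 0.083] [66. 67. 65.]
side brush 0.74 [381. 254.] 583 [ 0.72  
[... 340 characters left out ...]
{'clock': 1.1, 'joints': array([-1.08746193,  0.50749873, -0.23761606,  1.50021609,  0.12571868,
        1.14894747, -0.15481203]), 'qvel': array([-1.86949817e-03, -1.39088927e-05, -1.06958793e-03,  8.38694801e-04,
        2.61862046e-04,  2.88644248e-04,  1.71521068e-03]), 'effort': array([-5.80291380e-04, -6.20366764e+01, -2.18433827e+00, -2.49962085e+01,
        1.40421675e-02,  2.63483598e-03,  2.16590206e-05]), 'tcp_pos': array([0.23057809, 0.58087303, 0.21897076]), 'orientation': array([-3.14150518e+00,  8.45232033e-06,  2.76374602e+00]), 'wrist_force': array([-0.22412822,  0.18024822,  0.00893452]), 'torque': array([ 0.03809038, -0.03992974, -0.0145565 ]), 'width': 0.9995810273632846}
```

```bash
python3 - <<'E'
import cv2,numpy as np
a=cv2.imread("pics/top.png")[120:330,100:440];b=cv2.imread("pics/side.png")[120:360,100:440]
a=cv2.resize(a,None,fx=1.2,fy=1.2,interpolation=2);b=cv2.resize(b,(a.shape[1],288))
a=cv2.convertScaleAbs(np.vstack([a,b]),alpha=1.5)
print(a.shape);cv2.imwrite("pics/both.png",a)
E
```

```text
(540, 408, 3)
```

View pics/both.png

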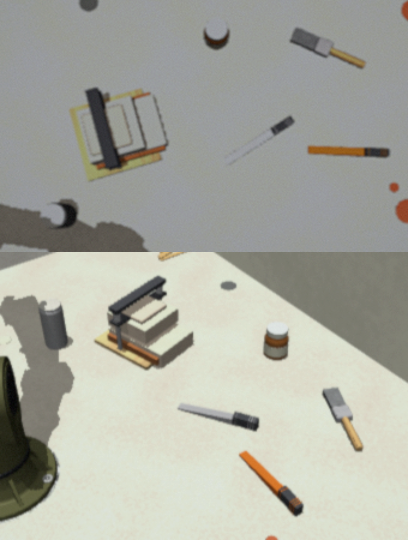

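The top view shows two gauge-like things: the grey gauge at (317,237) and the orange decoy at (391,244). I choose the grey one, since the task rules out orange. The mould is at (223,233) with its ledge facing right (−y). Next I fit the poses from depth.

```bash
python3 - <<'E'
from h import *
for c in ("top","side"):
    P=np.load(c+".npz")["P"]; X=P.reshape(-1,3); X=X[~np.isnan(X[:,0])]
    def box(sel,n):
        Q=X[sel]; 
        if len(Q)<5: print(c,n,len(Q));return
        print(c,n,len(Q),[np.round(v,3) for v in cv2.minAreaRect(Q[:,:2].astype(np.float32))],np.median(Q[:,2]).round(4))
    reg=(abs(X[:,0]-.5)<.17)&(abs(X[:,1]-.2)<.13)
    for lo,hi,n in ((.006,.02,"foot"),(.038,.052,"ledge"),(.098,.118,"upper"),(.135,.16,"bar")):
        box(reg&(X[:,2]>lo)&(X[:,2]<hi),n)
    g=(abs(X[:,0]-.48)<.08)&(X[:,1]<-.02)&(X[:,1]>-.25)&(X[:,1]>-.2-(X[:,0]-.4)*.3)
    box(g&(X[:,2]>.003),"gauge"); box(g&(X[:,2]>.021)&(X[:,2]<.04),"handle")
E
```

```text
top foot 1113 [array([0.5, 0.2]), array([0.338, 0.259]), np.float64(0.181)] 0.0109
top ledge 749 [array([0.516, 0.204]), array([0.144, 0.183]), np.float64(15.178)] 0.0451
top upper 1301 [array([0.509, 0.229]), array([0.188, 0.135]), np.float64(14.861)] 0.1075
top bar 772 [array([0.507, 0.241]), array([0.19 , 0.031]), np.float64(15.217)] 0.1499
top gauge 1086 [array([ 0.48 , -0.133]), array([0.159, 0.226]), np.float64(0.221)] 0.0062
top handle 140 [array([ 0.511, -0.172]), array([0.02 , 0.097]), np.float64(31.147)] 0.028
side foot 562 [array([0.497, 0.194]), array([0.334, 0.239]), np.float64(3.074)] 0.0123
side ledge 684 [array([0.494, 0.163]), array([0.131, 0.223]), np.float64(60.538)] 0.0455
side upper 836 [array([0.505, 0.206]), array([0.131, 0.19 ]), np.float64(88.759)] 0.108
side bar 480 [array([0.505, 0.236]), array([0.193, 0.038]), np.float64(15.471)] 0.1492
side gauge 1005 [array([ 0.48 , -0.131]), array([0.221, 0.159]), np.float64(89.948)] 0.0072
side handle 149 [array([ 0.512, -0.18 ]), array([0.027, 0.091]), np.float64(27.282)] 0.0282
```

```bash
python3 -m inch '[{"grip":0,"xyz":[1.6,-4.2,0],"spin":-2},{"grip":0,"xyz":[1.6,-4.2,0],"spin":-2},{"grip":0,"xyz":[1.6,-4.2,0],"spin":-2},{"grip":0,"xyz":[1.6,-4.2,0],"spin":-2},{"grip":0,"xyz":[1.6,-4.2,0],"spin":-2},{"grip":0,"xyz":[1.6,-4.2,0],"spin":-2},{"grip":0,"xyz":[1.6,-4.2,0],"spin":-2},{"grip":0,"xyz":[1.6,-4.2,0],"spin":-2},{"grip":0,"xyz":[1.6,-4.2,0],"spin":-2},{"grip":0,"xyz":[1.6,-4.2,0],"spin":-2},{"grip":0,"xyz":[1.6,-4.2,0],"spin":-2},{"grip":0,"xyz":[1.6,-4.2,0],"spin":-2},{"grip":0,"xyz":[1.6,-4.2,0],"spin":-2},{"grip":0,"xyz":[1.6,-4.2,0],"spin":-2},{"grip":0,"xyz":[1.6,-4.2,0],"spin":-2},{"grip":0,"xyz":[1.6,-4.2,0],"spin":-2},{"grip":0,"xyz":[1.6,-4.2,0],"spin":-2},{"grip":0,"xyz":[0,0,0],"spin":0}]' 30
```

```text
clock: 2.9
tcp_pos: [0.506, -0.1619, 0.222]
orientation: [3.129, 0.005, 2.151]
wrist_force: [-0.7, 0.6, -0.4]
width: 1.0
```

```bash
cat > g.py <<'E'
from h import *
p,d,P,K=cam("wrist"); save("w1",cv2.convertScaleAbs(p,alpha=1.3))
for n in ("gauge","gauge_tip"):
    for q in cams.place_of("wrist",n)[:3]: print(n,round(q["p"],2),np.round(q["point"]),ray(q["point"],0,K).round(4))
for q in cams.regions_of("wrist","gauge")[:3]:
    m=q["mask"]; X=P[m]; X=X[~np.isnan(X[:,0])]; print(q["p"],m.sum(),p[m].mean(0).round())
    H=X[X[:,2]>.022]; B=X[(X[:,2]>.001)&(X[:,2]<.02)]
    for Q in (X,H,B):
        if len(Q)>10: print(len(Q),[np.round(v,4) for v in cv2.minAreaRect(Q[:,:2].astype(np.float32))],np.median(Q[:,2]).round(4))
s=monitor.state(); print(s["tcp_pos"].round(4),np.degrees(s["orientation"]).round(2),s["wrist_force"].round(2))
E
python3 g.py
```

```text
gauge 0.78 [264. 193.] [ 0.518  -0.1982  0.    ]
gauge 0.58 [116. 307.] [ 0.4429 -0.4249  0.    ]
gauge_tip 0.92 [189. 208.] [ 0.4562 -0.2594  0.    ]
gauge_tip 0.27 [338. 350.] [ 0.7183 -0.3279 -0.    ]
0.86 1745 [150.  92.   7.]
1739 [array([ 0.4518, -0.3472]), array([0.1798, 0.0198]), np.float64(85.2998)] 0.01
143 [array([ 0.4404, -0.416 ]), array([0.0407, 0.0057]), np.float64(85.4444)] 0.0278
1581 [array([ 0.4533, -0.3313]), array([0.1478, 0.0197]), np.float64(85.5233)] 0.0094
0.75 3989 [88. 88. 88.]
3972 [array([ 0.4833, -0.1338]), array([0.0213, 0.1997]), np.float64(31.0688)] 0.0131
1033 [array([ 0.5194, -0.1939]), array([0.0202, 0.0597]), np.float64(30.6544)] 0.0279
2924 [array([ 0.4685, -0.1091]), array([0.021, 0.142]), np.float64(31.1182)] 0.0108
[ 0.5049 -0.1537  0.2219] [179.2    0.   123.82] [ 0.44  0.6  -0.03]
```

View pics/w1.png

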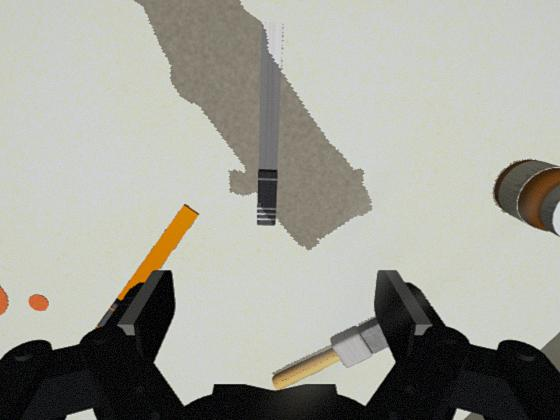

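The grey gauge is at (264,193) in the wrist view and the orange one is at lower left. The arm was still settling during that picture, so I measure again at rest.

```bash
python3 g.py
```

```text
gauge 0.94 [261. 198.] [ 0.5176 -0.1949  0.    ]
gauge 0.7 [108. 314.] [ 0.4406 -0.4304  0.    ]
gauge_tip 0.81 [265.  33.] [ 0.428  -0.0511  0.    ]
gauge_tip 0.8 [186. 219.] [ 0.4587 -0.2636  0.    ]
0.89 1675 [150.  92.   8.]
1672 [array([ 0.456 , -0.3007]), array([0.2541, 0.0215]), np.float64(86.1156)] 0.0095
130 [array([ 0.4485, -0.3002]), array([0.2541, 0.0063]), np.float64(86.1222)] 0.0276
1524 [array([ 0.4539, -0.3312]), array([0.1475, 0.0205]), np.float64(85.9038)] 0.0091
0.71 3878 [87. 87. 87.]
3865 [array([ 0.4829, -0.1335]), array([0.0208, 0.1983]), np.float64(31.5904)] 0.0131
987 [array([ 0.5193, -0.1929]), array([0.0198, 0.0586]), np.float64(32.504)] 0.0279
2864 [array([ 0.4777, -0.1251]), array([0.0201, 0.1785]), np.float64(31.2563)] 0.0105
[ 0.5051 -0.1536  0.2223] [1.7919e+02 5.0000e-02 1.2386e+02] [ 0.72 -0.08 -0.04]
```

```bash
python3 -m inch '[{"grip":0,"xyz":[0.4,-1.2,-4],"spin":-0.8},{"grip":0,"xyz":[0.4,-1.2,-4],"spin":-0.8},{"grip":0,"xyz":[0.35,-1.15,-4],"spin":-0.8},{"grip":0,"xyz":[0,0,-3],"spin":0},{"grip":0,"xyz":[0,0,0],"spin":0},{"grip":0,"xyz":[0,0,0],"spin":0},{"grip":0,"xyz":[0,0,0],"spin":0}]' 30; python3 -c "
from h import *
s=monitor.state(); print(s['tcp_pos'].round(4),np.degrees(s['orientation']).round(2),s['wrist_force'].round(2))"
```

```text
clock: 4.0
tcp_pos: [0.5202, -0.185, 0.0728]
orientation: [3.119, 0.007, 2.129]
wrist_force: [-0.2, -0.2, 0.2]
width: 0.999
[ 0.5202 -0.185   0.0728] [178.73   0.39 121.96] [-0.24 -0.23  0.18]
```

```bash
python3 -m inch '[{"grip":0,"xyz":[-0.2,-0.2,-2.5],"spin":0},{"grip":0,"xyz":[-0.2,-0.2,-2],"spin":0},{"grip":0,"xyz":[0,0,0],"spin":0},{"grip":0,"xyz":[0,0,0],"spin":0}]' 30; python3 -c "
from h import *
p,d,P,K=cam('wrist'); save('w2',cv2.convertScaleAbs(p,alpha=1.3))
s=monitor.state(); print(s['tcp_pos'].round(4),np.degrees(s['orientation']).round(2),s['wrist_force'].round(2))"
```

```text
clock: 4.4
tcp_pos: [0.5218, -0.1892, 0.035]
orientation: [3.11, 0.017, 2.131]
wrist_force: [0.4, -0.3, 0.3]
width: 1.002
[ 0.5219 -0.1892  0.0351] [178.17   0.98 122.12] [-0.16 -0.02  0.39]
```

View pics/w2.png

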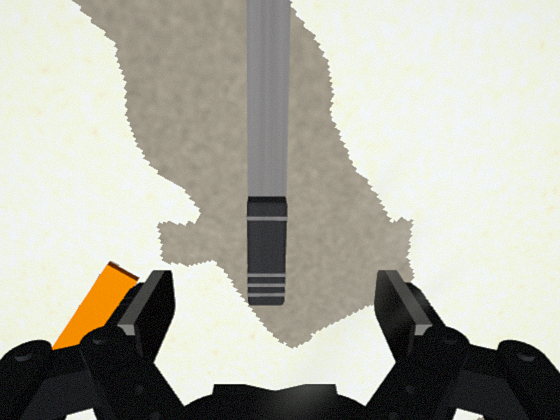

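```bash
python3 -m inch '[{"grip":0,"xyz":[-0.5,-0.2,-1.2],"spin":0},{"grip":0,"xyz":[0,0,0],"spin":0},{"grip":0,"xyz":[0,0,-0.5],"spin":0},{"grip":0,"xyz":[0,0,0],"spin":0}]' 30; python3 -c "
from h import *
s=monitor.state(); print(s['tcp_pos'].round(4),np.degrees(s['orientation']).round(2),s['wrist_force'].round(2))"
```

```text
clock: 4.85
tcp_pos: [0.5207, -0.1915, 0.0232]
orientation: [3.104, 0.023, 2.132]
wrist_force: [1.4, 0.1, -0.4]
width: 0.999
[ 0.5207 -0.1915  0.0232] [177.84   1.34 122.18] [ 1.43  0.06 -0.41]
```

```bash
python3 -m inch '[{"grip":0,"xyz":[-0.4,-0.1,-0.8],"spin":0},{"grip":0,"xyz":[-0.2,0,-0.4],"spin":0},{"grip":0,"xyz":[0,0,0],"spin":0}]' 30; python3 -c "
from h import *
s=monitor.state(); print(s['tcp_pos'].round(4),np.degrees(s['orientation']).round(2),s['wrist_force'].round(2))"
```

```text
clock: 5.15
tcp_pos: [0.515, -0.1925, 0.0111]
orientation: [3.103, 0.024, 2.133]
wrist_force: [-0.1, 0.2, 0.1]
width: 1.004
[ 0.515  -0.1925  0.0111] [177.78   1.4  122.21] [-0.14  0.2   0.13]
```

```bash
python3 -m inch '[{"grip":0,"xyz":[0.2,0.1,0.6],"spin":0},{"grip":0,"xyz":[0,0,0],"spin":0}]' 30; python3 -m inch '[{"grip":0.4,"xyz":[0,0,0.1],"spin":0},{"grip":0.5,"xyz":[0,0,0],"spin":0},{"grip":0.6,"xyz":[0,0,0],"spin":0}]' 30;python3 -c "
from h import *
s=monitor.state(); print(s['tcp_pos'].round(4),np.degrees(s['orientation']).round(2),s['wrist_force'].round(2))"
```

```text
clock: 5.35
tcp_pos: [0.5169, -0.1914, 0.0173]
orientation: [3.103, 0.024, 2.133]
wrist_force: [0.2, -0.6, -0.2]
width: 0.997
clock: 5.65
tcp_pos: [0.5174, -0.1913, 0.0189]
orientation: [3.103, 0.025, 2.133]
wrist_force: [-0.6, 0.2, -0.2]
width: 0.51
[ 0.5174 -0.1913  0.0189] [177.77   1.41 122.21] [-0.63  0.21 -0.19]
```

```bash
python3 -m inch '[{"grip":0.6,"xyz":[0,0,-0.4],"spin":0},{"grip":1,"xyz":[0,0,0],"spin":0},{"grip":1,"xyz":[0,0,0],"spin":0},{"grip":1,"xyz":[0,0,0],"spin":0},{"grip":1,"xyz":[0,0,0],"spin":0}]' 40;python3 -c "
from h import *
s=monitor.state(); print(s['tcp_pos'].round(4),np.degrees(s['orientation']).round(2),s['wrist_force'].round(2),s['torque'].round(3),s['width'])"
```

```text
clock: 6.15
tcp_pos: [0.5177, -0.1913, 0.0149]
orientation: [3.102, 0.025, 2.133]
wrist_force: [-0.6, -0.1, 1.2]
width: 0.204
[ 0.5177 -0.1913  0.0149] [177.74   1.42 122.21] [-0.57 -0.06  1.19] [ 0.082  0.096 -0.032] 0.20420377000223633
```

```bash
python3 -m inch '[{"grip":1,"xyz":[0,0,2],"spin":0},{"grip":1,"xyz":[0,0,3],"spin":0},{"grip":1,"xyz":[0,0,3],"spin":0},{"grip":1,"xyz":[1,2,0.8],"spin":-2},{"grip":1,"xyz":[1,2.5,0],"spin":-3},{"grip":1,"xyz":[1,2.5,0],"spin":-3},{"grip":1,"xyz":[1,2.5,0],"spin":-3},{"grip":1,"xyz":[1,2.5,0],"spin":-3},{"grip":1,"xyz":[0.8,2,0],"spin":-2},{"grip":1,"xyz":[0,0,0],"spin":0},{"grip":1,"xyz":[0,0,0],"spin":0},{"grip":1,"xyz":[0,0,0],"spin":0}]' 40;python3 -c "
from h import *
s=monitor.state(); print(s['tcp_pos'].round(4),np.degrees(s['orientation']).round(2),s['wrist_force'].round(2),s['torque'].round(3),s['width'])"
```

```text
clock: 7.35
tcp_pos: [0.573, -0.0479, 0.1034]
orientation: [3.108, 0.022, 1.839]
wrist_force: [0.5, -0.9, 0.0]
width: 0.199
[ 0.573  -0.0479  0.1034] [178.09   1.25 105.39] [ 0.47 -0.88  0.03] [-0.052  0.061 -0.009] 0.19943610372931486
```

```bash
cat > m.py <<'E'
from h import *
import sys
for c in ("wrist","top","side"):
    p,d,P,K=cam(c); save(sys.argv[1]+c,cv2.convertScaleAbs(p,alpha=1.3))
    for n in ("gauge","gauge_tip","mouth","ledge"):
        s=monitor.state()
        zb=s["tcp_pos"][2]-.0149
        for q in cams.place_of(c,n)[:2]: print(c,n,round(q["p"],2),np.round(q["point"]),ray(q["point"],zb if n[0]=='g' else .045,K).round(4))
    X=P.reshape(-1,3); X=X[~np.isnan(X[:,0])]
    reg=(abs(X[:,0]-.5)<.17)&(abs(X[:,1]-.2)<.13)
    for lo,hi,n in ((.040,.050,"ledge"),(.100,.116,"upper")):
        Q=X[reg&(X[:,2]>lo)&(X[:,2]<hi)]
        if len(Q)>50: print(c,n,len(Q),[np.round(v,4) for v in cv2.minAreaRect(Q[:,:2].astype(np.float32))],np.median(Q[:,2]).round(4))
    for q in cams.regions_of(c,"gauge")[:2]:
        m=cv2.erode(q["mask"].astype(np.uint8),np.ones((3,3)))>0; Q=P[m]; Q=Q[~np.isnan(Q[:,0])]
        if len(Q)>20:
            Q=Q[(Q[:,2]>.03)]
            if len(Q)>20: print(c,"g",round(q["p"],2),len(Q),[np.round(v,4) for v in cv2.minAreaRect(Q[:,:2].astype(np.float32))],np.percentile(Q[:,2],[2,50,98]).round(4))
s=monitor.state(); print(s['tcp_pos'].round(4),np.degrees(s['orientation']).round(2),s['wrist_force'].round(2))
E
python3 m.py a
```

```text
wrist gauge 0.8 [274. 252.] [ 0.5738 -0.0525  0.0886]
wrist g 0.91 14002 [array([ 0.5622, -0.0093]), array([0.0198, 0.1463]), np.float64(14.2828)] [0.0978 0.1042 0.1178]
top gauge 0.69 [414. 243.] [ 0.4517 -0.4086  0.0888]
top gauge 0.46 [155. 301.] [0.306  0.3319 0.0888]
top gauge_tip 0.72 [229. 216.] [0.5426 0.1226 0.0888]
top gauge_tip 0.69 [283. 149.] [ 0.7393 -0.0381  0.0888]
top mouth 0.57 [214. 223.] [0.531  0.1694 0.045 ]
top ledge 0.75 [224. 217.] [0.5478 0.1394 0.045 ]
top ledge 0.31 [155. 302.] [0.3034 0.343  0.045 ]
top ledge 654 [array([0.5189, 0.2051]), array([0.142 , 0.1831]), np.float64(15.1865)] 0.0453
top upper 1083 [array([0.5307, 0.2065]), array([0.17  , 0.2268]), np.float64(40.6513)] 0.1084
top g 0.89 28 [array([ 0.4469, -0.4168]), array([0.0515, 0.0146]), np.float64(84.594)] [0.0301 0.0315 0.037 ]
top g 0.49 94 [array([0.5413, 0.0817]), array([0.0149, 0.0581]), np.float64(13.6246)] [0.0902 0.0962 0.1049]
side gauge 0.89 [340. 335.] [ 0.3861 -0.4803  0.0888]
side gauge 0.84 [288. 210.] [ 0.5656 -0.0608  0.0888]
side gauge_tip 0.82 [298. 288.] [ 0.4001 -0.3103  0.0887]
side gauge_tip 0.58 [240. 186.] [0.5208 0.1186 0.0887]
side mouth 0.8 [234. 191.] [0.5228 0.1584 0.045 ]
side ledge 0.83 [245. 192.] [0.5465 0.1325 0.045 ]
side ledge 535 [array([0.5061, 0.1952]), array([0.1425, 0.201 ]), np.float64(25.0129)] 0.0455
side upper 722 [array([0.4964, 0.1958]), array([0.2034, 0.181 ]), np.float64(67.0446)] 0.1088
side g 0.87 40 [array([ 0.4441, -0.4296]), array([0.0533, 0.0161]), np.float64(84.5899)] [0.0301 0.0312 0.0344]
side g 0.62 279 [array([0.5547, 0.0107]), array([0.0206, 0.1964]), np.float64(12.5633)] [0.0929 0.1021 0.1199]
[ 0.5734 -0.0473  0.1036] [178.04   1.25 105.38] [-0.1  -0.48 -0.37]
```

View pics/awrist.png

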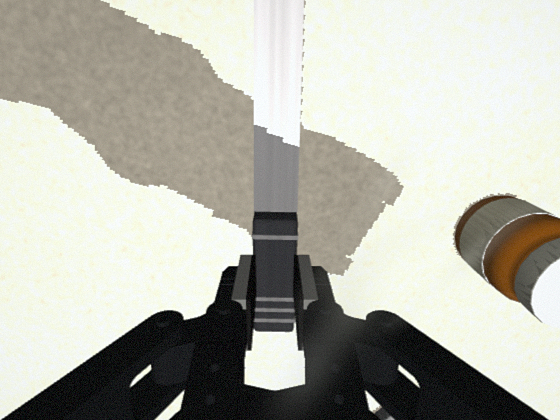

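The wrist view shows the gauge held straight, with the handle between the pads near (275,270) and the blade pointing up the image. I move forward and lower it over the ledge.

```bash
python3 -m inch '[{"grip":1,"xyz":[0,1.8,-1],"spin":0},{"grip":1,"xyz":[0,1.8,-1],"spin":0},{"grip":1,"xyz":[0,0,-1],"spin":0},{"grip":1,"xyz":[0,0,-0.5],"spin":0},{"grip":1,"xyz":[0,0,0],"spin":0},{"grip":1,"xyz":[0,0,0],"spin":0},{"grip":1,"xyz":[0,0,0],"spin":0}]' 40; python3 m.py b
```

```text
clock: 8.95
tcp_pos: [0.5735, -0.0119, 0.0667]
orientation: [3.108, 0.024, 1.838]
wrist_force: [0.5, 0.4, -0.8]
width: 0.201
wrist gauge 0.82 [272. 251.] [ 0.5731 -0.016   0.0519]
wrist g 0.7 14017 [array([0.5629, 0.0266]), array([0.0198, 0.1464]), np.float64(13.9188)] [0.0609 0.0673 0.0811]
top gauge 0.88 [414. 246.] [ 0.4489 -0.4157  0.0518]
top gauge_tip 0.95 [357. 247.] [ 0.4491 -0.2496  0.0518]
top gauge_tip 0.63 [220. 221.] [0.5332 0.1521 0.0518]
top mouth 0.81 [217. 224.] [0.5275 0.1617 0.045 ]
top ledge 0.8 [228. 216.] [0.5487 0.1293 0.045 ]
top ledge 419 [array([0.4999, 0.1789]), array([0.0935, 0.22  ]), np.float64(57.8872)] 0.0452
top upper 1099 [array([0.5102, 0.229 ]), array([0.1887, 0.1342]), np.float64(15.8619)] 0.1086
top g 0.66 26 [array([ 0.4464, -0.4186]), array([0.0527, 0.0121]), np.float64(89.2128)] [0.0301 0.0321 0.035 ]
top g 0.64 52 [array([0.5408, 0.1294]), array([0.0134, 0.0421]), np.float64(14.1548)] [0.0501 0.0579 0.0665]
side gauge 0.59 [279. 213.] [ 0.5653 -0.019   0.0517]
side gauge 0.57 [344. 334.] [ 0.4165 -0.4639  0.0517]
side gauge_tip 0.93 [300. 284.] [ 0.4332 -0.2798  0.0517]
side gauge_tip 0.9 [234. 189.] [0.5216 0.1583 0.0517]
side mouth 0.8 [234. 190.] [0.5244 0.1631 0.045 ]
side ledge 0.78 [243. 195.] [0.533  0.1234 0.045 ]
side ledge 0.73 [385. 263.] [ 0.6731 -0.3535  0.045 ]
side ledge 533 [array([0.4952, 0.1614]), array([0.1323, 0.2196]), np.float64(60.3771)] 0.0453
side upper 720 [array([0.5098, 0.207 ]), array([0.1951, 0.1239]), np.float64(4.7753)] 0.1087
side g 0.7 248 [array([0.5557, 0.0476]), array([0.0217, 0.1997]), np.float64(13.788)] [0.0558 0.0654 0.0823]
[ 0.5734 -0.0112  0.0665] [178.07   1.33 105.36] [ 1.02 -0.25 -0.34]
```

```bash
python3 - <<'E'
import cv2,numpy as np
a=cv2.imread("pics/btop.png")[170:280,170:330];b=cv2.imread("pics/bside.png")[140:250,170:330]
cv2.imwrite("pics/b2.png",np.vstack([cv2.resize(i,None,fx=2.7,fy=2.7,interpolation=2) for i in (a,b)]))
E
```

```text
(no output)
```

View pics/b2.png

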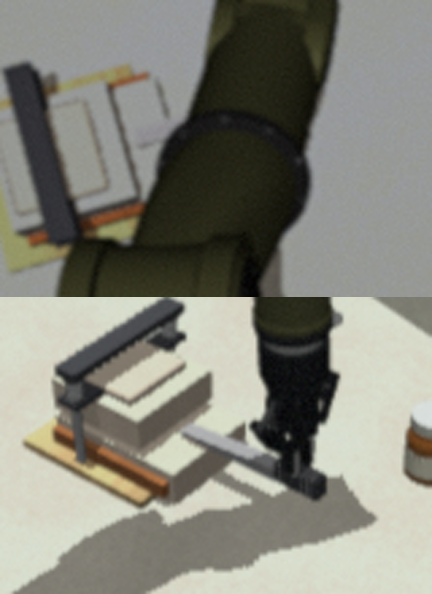

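```bash
python3 -m inch '[{"grip":1,"xyz":[0,0,-0.4],"spin":0},{"grip":1,"xyz":[0,0,-0.2],"spin":0},{"grip":1,"xyz":[0,0,0],"spin":0},{"grip":1,"xyz":[0,0,0],"spin":0}]' 40;cat > s.py <<'E'
from h import *
F=[];T=[]
for k in range(4):
    s=monitor.state();F.append(s['wrist_force']);T.append(s['torque']);cams.camera("side")
F=np.mean(F,0);T=np.mean(T,0)
t=s['tcp_pos'];m=np.array([-.262,.965]);n=np.array([-.965,-.262]);d=t[:2]-[.527,.161]
print("t",s['clock'],"tip mx %.1f my %.1f z %.1f mm"%((d@m+.165)*1e3,d@n*1e3,t[2]*1e3-14.9),"Fpush %.2f Flat %.2f Fz %.2f"%(F[:2]@m,F[:2]@n,F[2]),"T",T.round(3),"ori",np.degrees(s['orientation']).round(2),"w",round(s['width'],3))
E
python3 s.py
```

```text
clock: 10.25
tcp_pos: [0.5734, -0.0112, 0.0598]
orientation: [3.108, 0.023, 1.839]
wrist_force: [0.3, 0.4, -0.1]
width: 0.198
t 10.4 tip mx -13.3 my 0.3 z 45.0 mm Fpush -0.20 Flat 0.06 Fz -0.69 T [-0.008  0.046 -0.02 ] ori [178.07   1.33 105.36] w 0.202
```

```bash
python3 -m inch '[{"grip":1,"xyz":[0,0,-0.15],"spin":0},{"grip":1,"xyz":[0,0,0],"spin":0}]' 40;python3 s.py; python3 -m inch '[{"grip":1,"xyz":[0,0,-0.1],"spin":0},{"grip":1,"xyz":[0,0,0],"spin":0}]' 40;python3 s.py
```

```text
clock: 10.65
tcp_pos: [0.5736, -0.0112, 0.0585]
orientation: [3.107, 0.023, 1.839]
wrist_force: [0.5, 0.7, -1.1]
width: 0.203
t 10.8 tip mx -13.4 my 0.1 z 43.8 mm Fpush -0.20 Flat -0.13 Fz -0.98 T [0.039 0.093 0.017] ori [178.03   1.34 105.36] w 0.204
clock: 11.05
tcp_pos: [0.5737, -0.0112, 0.0577]
orientation: [3.107, 0.023, 1.839]
wrist_force: [-0.2, 0.4, -0.0]
width: 0.2
t 11.2 tip mx -13.4 my 0.0 z 42.9 mm Fpush 0.01 Flat 0.14 Fz -0.54 T [ 0.045  0.05  -0.008] ori [178.02   1.34 105.36] w 0.2
```

```bash
for i in 1; do python3 -m inch '[{"grip":1,"xyz":[0,0,-0.1],"spin":0},{"grip":1,"xyz":[0,0,0],"spin":0}]' 40;python3 s.py; python3 -m inch '[{"grip":1,"xyz":[0,0,-0.1],"spin":0},{"grip":1,"xyz":[0,0,0],"spin":0}]' 40;python3 s.py; done
```

```text
clock: 11.45
tcp_pos: [0.5738, -0.0112, 0.0568]
orientation: [3.107, 0.024, 1.839]
wrist_force: [0.5, -0.2, -0.9]
width: 0.196
t 11.6 tip mx -13.5 my -0.1 z 42.0 mm Fpush -0.09 Flat 0.12 Fz -0.50 T [0.049 0.062 0.026] ori [178.01   1.35 105.36] w 0.205
clock: 11.85
tcp_pos: [0.5739, -0.0113, 0.0559]
orientation: [3.107, 0.024, 1.839]
wrist_force: [-1.1, -0.1, -0.6]
width: 0.202
t 12.0 tip mx -13.5 my -0.1 z 41.1 mm Fpush -0.25 Flat 0.36 Fz -0.75 T [0.036 0.074 0.017] ori [177.99   1.35 105.36] w 0.197
```

```bash
python3 m.py c | grep -v mouth; python3 - <<'E'
from h import *
p,d,P,K=cam("wrist")
s=monitor.state();t=s["tcp_pos"][:2];m=np.array([-.262,.965]);n=np.array([-.965,-.262])
a=(P[...,:2]-t)@m;b=(P[...,:2]-t)@n
for x in np.arange(-.03,.18,.01):
    k=(abs(a-x)<.005)&(abs(b)<.006)&(P[...,2]>.03)
    if k.sum()>10: print(round(x,3),k.sum(),np.nanmedian(P[...,2][k]).round(4),end=" | ")
p,d,P,K=cam("side");a=(P[...,:2]-t)@m;b=(P[...,:2]-t)@n
print()
for x in np.arange(-.03,.18,.01):
    k=(abs(a-x)<.005)&(abs(b)<.007)&(P[...,2]>.03)&(P[...,2]<.09)
    if k.sum()>2: print(round(x,3),k.sum(),np.nanmedian(P[...,2][k]).round(4),end=" | ")
E
python3 - <<'E'
import cv2,numpy as np
b=cv2.imread("pics/cside.png")[150:240,200:320]
cv2.imwrite("pics/c2.png",cv2.resize(b,None,fx=5,fy=5,interpolation=2))
E
```

```text
wrist gauge 0.87 [273. 251.] [ 0.5741 -0.0152  0.0411]
wrist g 0.71 14268 [array([0.5629, 0.0267]), array([0.0199, 0.146 ]), np.float64(14.129)] [0.054  0.0583 0.0706]
top gauge 0.56 [411. 244.] [ 0.454  -0.4102  0.0411]
top gauge_tip 0.91 [358. 245.] [ 0.4549 -0.2535  0.0411]
top gauge_tip 0.67 [220. 221.] [0.5349 0.1541 0.0411]
top ledge 0.87 [224. 218.] [0.5439 0.1406 0.045 ]
top ledge 429 [array([0.501 , 0.1801]), array([0.0911, 0.2194]), np.float64(58.5391)] 0.0455
top upper 1074 [array([0.5104, 0.2293]), array([0.1901, 0.1346]), np.float64(14.9385)] 0.1083
top g 0.76 22 [array([ 0.4478, -0.4162]), array([0.0476, 0.0147]), np.float64(88.0888)] [0.0301 0.0326 0.0348]
side gauge 0.76 [339. 333.] [ 0.4175 -0.4495  0.0411]
side gauge 0.57 [280. 212.] [ 0.5775 -0.0093  0.0411]
side gauge_tip 0.59 [236. 190.] [0.5316 0.1621 0.0411]
side ledge 0.76 [241. 193.] [0.5342 0.1352 0.045 ]
side ledge 555 [array([0.4942, 0.1624]), array([0.1356, 0.2203]), np.float64(59.2108)] 0.0455
side upper 707 [array([0.5064, 0.2054]), array([0.1911, 0.1349]), np.float64(1.5919)] 0.1089
side g 0.85 39 [arr
[... 180 characters left out ...]
[0.0489 0.0568 0.0717]
[ 0.5739 -0.0113  0.056 ] [177.99   1.35 105.36] [-0.07  0.03 -1.37]
-0.03 293 0.0686 | -0.02 434 0.0689 | -0.01 469 0.0692 | 0.0 492 0.0694 | 0.01 2057 0.1454 | 0.02 1087 0.0713 | 0.03 779 0.0605 | 0.04 600 0.0593 | 0.05 640 0.0586 | 0.06 661 0.0579 | 0.07 695 0.0574 | 0.08 739 0.0566 | 0.09 795 0.0559 | 0.1 828 0.0553 | 0.11 647 0.0546 | 
-0.03 30 0.0625 | -0.02 13 0.0692 | -0.01 14 0.0707 | 0.0 7 0.0558 | 0.02 7 0.0552 | 0.03 8 0.0587 | 0.04 13 0.0578 | 0.05 10 0.0607 | 0.06 13 0.0578 | 0.07 12 0.0575 | 0.08 12 0.0567 | 0.09 8 0.0563 | 0.1 11 0.0551 | 0.11 11 0.0536 | 0.12 11 0.0535 | 0.13 16 0.0522 | 0.14 11 0.0521 | 0.15 9 0.0514 | 0.16 10 0.0511 | 0.17 7 0.0489 |
```

View pics/c2.png

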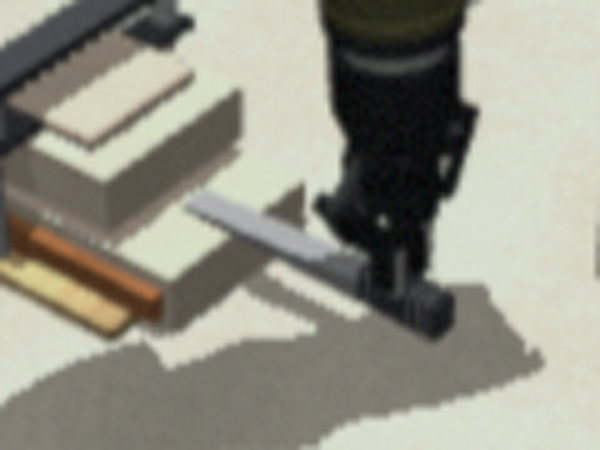

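The blade rests on the ledge. The gauge has pivoted about 1.5° tip-up in the pads because I lowered slightly too far. I slide the tip under, then level it.

```bash
python3 -m inch '[{"grip":1,"xyz":[-0.13,0.5,0],"spin":0},{"grip":1,"xyz":[-0.13,0.5,0],"spin":0},{"grip":1,"xyz":[-0.13,0.5,0],"spin":0},{"grip":1,"xyz":[-0.13,0.5,0],"spin":0},{"grip":1,"xyz":[-0.13,0.5,0],"spin":0},{"grip":1,"xyz":[0,0,0],"spin":0},{"grip":1,"xyz":[0,0,0],"spin":0}]' 30;cat > q.py <<'E'
from h import *
exec(open("s.py").read().split("\n",1)[1])
E
cat >> s.py <<'E'
p,dd,P,K=cam("wrist")
a=(P[...,:2]-t[:2])@m;b=(P[...,:2]-t[:2])@n
k=(a>.035)&(a<.11)&(abs(b)<.006)&(P[...,2]>.03)&(P[...,2]<.09)
c=np.polyfit(a[k],P[...,2][k],1); print("blade pitch(tip up) %.4f"%(c[0]+.1),"bottom at handle %.1f mm"%(1e3*(np.nanmedian(P[...,2][(abs(a+.01)<.015)&(abs(b)<.006)&(P[...,2]<.09)])-.028)), "k",k.sum())
E
python3 s.py
```

```text
clock: 13.75
tcp_pos: [0.567, 0.0169, 0.0561]
orientation: [3.106, 0.023, 1.84]
wrist_force: [0.5, -0.2, 0.4]
width: 0.202
t 13.9 tip mx 15.2 my -0.7 z 41.2 mm Fpush 0.41 Flat 0.30 Fz 0.40 T [0.098 0.06  0.015] ori [177.96   1.33 105.39] w 0.201
blade pitch(tip up) 0.0390 bottom at handle 41.2 mm k 5424
```

```bash
python3 -m inch '[{"grip":1,"xyz":[0,0,0.3],"spin":0},{"grip":1,"xyz":[0,0,0.15],"spin":0},{"grip":1,"xyz":[0,0,0],"spin":0}]' 20;python3 s.py;python3 -m inch '[{"grip":1,"xyz":[0,0,0.25],"spin":0},{"grip":1,"xyz":[0,0,0],"spin":0}]' 20;python3 s.py
```

```text
clock: 14.3
tcp_pos: [0.5669, 0.0159, 0.0609]
orientation: [3.106, 0.024, 1.838]
wrist_force: [1.1, -0.7, -0.8]
width: 0.201
t 14.45 tip mx 14.6 my -0.4 z 45.7 mm Fpush -0.06 Flat -0.17 Fz -0.56 T [ 0.015  0.009 -0.03 ] ori [178.     1.34 105.34] w 0.2
blade pitch(tip up) -0.0028 bottom at handle 46.1 mm k 5221
clock: 14.75
tcp_pos: [0.5666, 0.016, 0.0631]
orientation: [3.107, 0.023, 1.839]
wrist_force: [0.4, -0.2, -1.5]
width: 0.198
t 14.9 tip mx 14.8 my -0.1 z 47.9 mm Fpush -0.07 Flat 0.07 Fz -1.32 T [0.018 0.066 0.002] ori [178.05   1.33 105.35] w 0.204
blade pitch(tip up) -0.0032 bottom at handle 48.3 mm k 5224
```

```bash
python3 -m inch '[{"grip":1,"xyz":[0,0,-0.3],"spin":0},{"grip":1,"xyz":[0,0,0],"spin":0}]' 30;python3 s.py;python3 -m inch '[{"grip":1,"xyz":[-0.13,0.5,0],"spin":0},{"grip":1,"xyz":[-0.13,0.5,0],"spin":0},{"grip":1,"xyz":[-0.13,0.5,0],"spin":0},{"grip":1,"xyz":[0,0,0],"spin":0},{"grip":1,"xyz":[0,0,0],"spin":0}]' 30;python3 s.py
```

```text
clock: 15.2
tcp_pos: [0.5664, 0.0161, 0.0595]
orientation: [3.108, 0.023, 1.839]
wrist_force: [-0.5, -0.1, -1.3]
width: 0.2
t 15.35 tip mx 14.8 my -0.3 z 45.0 mm Fpush -0.15 Flat 0.34 Fz -0.62 T [-0.007  0.077  0.007] ori [178.02   1.33 105.35] w 0.202
blade pitch(tip up) 0.0011 bottom at handle 45.4 mm k 5249
clock: 15.95
tcp_pos: [0.5624, 0.0331, 0.0601]
orientation: [3.107, 0.023, 1.84]
wrist_force: [1.6, 0.2, -0.8]
width: 0.206
t 16.1 tip mx 32.0 my -0.6 z 45.1 mm Fpush 0.14 Flat -0.19 Fz -1.11 T [ 0.001  0.06  -0.004] ori [178.     1.32 105.37] w 0.204
blade pitch(tip up) -0.0001 bottom at handle 45.6 mm k 5236
```

```bash
python3 -m inch '[{"grip":1,"xyz":[-0.1,0.4,-0.03],"spin":0},{"grip":1,"xyz":[-0.1,0.4,0],"spin":0},{"grip":1,"xyz":[0,0,0],"spin":0}]' 30;python3 s.py;python3 -m inch '[{"grip":1,"xyz":[-0.1,0.4,0],"spin":0},{"grip":1,"xyz":[0,0,0],"spin":0}]' 30;python3 s.py
```

```text
clock: 16.5
tcp_pos: [0.5604, 0.0408, 0.0597]
orientation: [3.107, 0.023, 1.838]
wrist_force: [-0.4, 0.4, -1.1]
width: 0.203
t 16.65 tip mx 39.5 my -0.7 z 44.9 mm Fpush -0.17 Flat -0.13 Fz -1.14 T [ 0.014  0.029 -0.001] ori [177.99   1.35 105.26] w 0.198
blade pitch(tip up) 0.0034 bottom at handle 45.3 mm k 5240
clock: 16.95
tcp_pos: [0.5596, 0.0439, 0.0598]
orientation: [3.107, 0.024, 1.836]
wrist_force: [-1.0, 1.0, 0.7]
width: 0.199
t 17.1 tip mx 42.8 my -0.8 z 45.0 mm Fpush 0.27 Flat 0.15 Fz -0.36 T [ 0.015  0.065 -0.003] ori [177.98   1.39 105.18] w 0.2
blade pitch(tip up) 0.0025 bottom at handle 45.4 mm k 5237
```

```bash
python3 -m inch '[{"grip":1,"xyz":[-0.08,0.35,-0.02],"spin":0},{"grip":1,"xyz":[0,0,0],"spin":0}]' 30;python3 s.py;python3 -m inch '[{"grip":1,"xyz":[-0.08,0.3,0],"spin":0},{"grip":1,"xyz":[0,0,0],"spin":0}]' 30;python3 s.py;python3 -m inch '[{"grip":1,"xyz":[-0.08,0.3,0],"spin":0},{"grip":1,"xyz":[0,0,0],"spin":0}]' 30;python3 s.py
```

```text
clock: 17.4
tcp_pos: [0.5589, 0.0467, 0.0597]
orientation: [3.106, 0.024, 1.835]
wrist_force: [0.2, 0.8, -1.2]
width: 0.2
t 17.55 tip mx 45.7 my -0.8 z 44.8 mm Fpush 0.74 Flat 0.01 Fz -0.97 T [0.032 0.023 0.012] ori [177.98   1.41 105.13] w 0.203
blade pitch(tip up) 0.0039 bottom at handle 45.2 mm k 5266
clock: 17.85
tcp_pos: [0.5583, 0.0491, 0.0598]
orientation: [3.106, 0.025, 1.834]
wrist_force: [0.8, 0.3, 0.5]
width: 0.199
t 18.0 tip mx 48.3 my -0.8 z 44.9 mm Fpush 0.08 Flat -0.37 Fz -0.26 T [ 0.03   0.044 -0.003] ori [177.96   1.43 105.07] w 0.198
blade pitch(tip up) 0.0024 bottom at handle 45.3 mm k 5248
clock: 18.3
tcp_pos: [0.5576, 0.0516, 0.0598]
orientation: [3.106, 0.025, 1.834]
wrist_force: [-0.2, 0.1, -0.3]
width: 0.202
t 18.45 tip mx 50.9 my -0.8 z 45.0 mm Fpush 0.03 Flat 0.21 Fz -0.85 T [0.078 0.044 0.004] ori [177.96   1.46 105.03] w 0.2
blade pitch(tip up) 0.0021 bottom at handle 45.4 mm k 5243
```

```bash
python3 -m inch '[{"grip":1,"xyz":[-0.08,0.3,0],"spin":0},{"grip":1,"xyz":[0,0,0],"spin":0}]' 30;python3 s.py;python3 -m inch '[{"grip":1,"xyz":[-0.08,0.3,0],"spin":0},{"grip":1,"xyz":[0,0,0],"spin":0}]' 30;python3 s.py
```

```text
clock: 18.75
tcp_pos: [0.5569, 0.054, 0.0599]
orientation: [3.106, 0.026, 1.833]
wrist_force: [0.5, 0.0, -0.4]
width: 0.197
t 18.9 tip mx 53.4 my -0.8 z 45.0 mm Fpush 0.46 Flat 0.06 Fz -0.92 T [0.035 0.081 0.001] ori [177.95   1.48 104.98] w 0.199
blade pitch(tip up) 0.0019 bottom at handle 45.4 mm k 5250
clock: 19.2
tcp_pos: [0.5562, 0.0564, 0.0599]
orientation: [3.106, 0.026, 1.832]
wrist_force: [-0.4, 1.3, -1.5]
width: 0.201
t 19.35 tip mx 56.3 my -0.8 z 45.0 mm Fpush 1.41 Flat -0.02 Fz -0.98 T [0.231 0.095 0.   ] ori [177.95   1.49 104.95] w 0.2
blade pitch(tip up) 0.0870 bottom at handle 45.5 mm k 5556
```

```bash
python3 -m inch '[{"grip":1,"xyz":[-0.08,0.25,0],"spin":0},{"grip":1,"xyz":[0,0,0],"spin":0}]' 30;python3 s.py
```

```text
clock: 19.65
tcp_pos: [0.5556, 0.058, 0.06]
orientation: [3.106, 0.027, 1.831]
wrist_force: [-1.0, 2.0, -1.4]
width: 0.203
t 19.8 tip mx 58.2 my -0.6 z 45.1 mm Fpush 1.05 Flat 0.39 Fz -0.83 T [ 0.232  0.134 -0.003] ori [177.94   1.53 104.91] w 0.198
blade pitch(tip up) 0.1206 bottom at handle 45.5 mm k 5458
```

```bash
python3 -m inch '[{"grip":1,"xyz":[-0.05,0.2,0],"spin":0},{"grip":1,"xyz":[0,0,0],"spin":0}]' 30;python3 s.py; python3 - <<'E'
from h import *
p,*_=cam("side");w,*_=cam("wrist")
save("d2",np.vstack([cv2.resize(p[150:230,190:310],(480,320),interpolation=2),cv2.resize(w[0:280,100:460],(480,278*480//360))[:270]]))
E
```

```text
clock: 20.1
tcp_pos: [0.5553, 0.0589, 0.06]
orientation: [3.106, 0.028, 1.83]
wrist_force: [-0.6, 1.3, -1.4]
width: 0.2
t 20.25 tip mx 59.1 my -0.6 z 45.1 mm Fpush -0.00 Flat -0.35 Fz -1.71 T [ 0.013  0.089 -0.015] ori [177.93   1.6  104.85] w 0.202
blade pitch(tip up) 0.1164 bottom at handle 45.5 mm k 5350
```

View pics/d2.png

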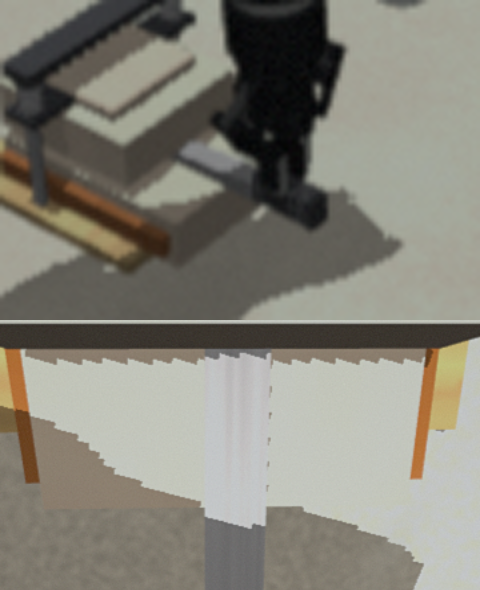

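```bash
python3 -m inch '[{"grip":1,"xyz":[-0.07,0.25,0],"spin":0},{"grip":1,"xyz":[0,0,0],"spin":0}]' 30;python3 s.py;python3 -m inch '[{"grip":1,"xyz":[-0.07,0.25,0],"spin":0},{"grip":1,"xyz":[0,0,0],"spin":0}]' 30;python3 s.py
```

```text
clock: 20.65
tcp_pos: [0.555, 0.0602, 0.0601]
orientation: [3.105, 0.03, 1.829]
wrist_force: [-0.7, 1.9, -3.0]
width: 0.202
t 20.8 tip mx 60.5 my -0.6 z 45.2 mm Fpush -0.24 Flat -0.32 Fz -2.37 T [-0.084  0.074 -0.003] ori [177.91   1.68 104.8 ] w 0.198
blade pitch(tip up) 0.1138 bottom at handle 45.6 mm k 5168
clock: 21.1
tcp_pos: [0.5546, 0.0615, 0.0603]
orientation: [3.105, 0.031, 1.828]
wrist_force: [0.5, 0.9, -3.4]
width: 0.2
t 21.25 tip mx 61.8 my -0.6 z 45.3 mm Fpush -0.79 Flat -0.18 Fz -2.24 T [-0.169  0.037 -0.005] ori [177.89   1.77 104.74] w 0.199
blade pitch(tip up) 0.1095 bottom at handle 45.8 mm k 4981
```

```bash
python3 -m inch '[{"grip":1,"xyz":[-0.07,0.25,-0.06],"spin":0},{"grip":1,"xyz":[0,0,0],"spin":0}]' 30;python3 s.py;python3 -m inch '[{"grip":1,"xyz":[-0.07,0.25,-0.06],"spin":0},{"grip":1,"xyz":[0,0,0],"spin":0}]' 30;python3 s.py
```

```text
clock: 21.55
tcp_pos: [0.5545, 0.0626, 0.0599]
orientation: [3.104, 0.033, 1.827]
wrist_force: [1.2, 0.8, -1.4]
width: 0.201
t 21.7 tip mx 63.0 my -0.7 z 45.0 mm Fpush -0.96 Flat -0.37 Fz -0.80 T [-0.24   0.078 -0.019] ori [177.85   1.86 104.68] w 0.2
blade pitch(tip up) 0.1027 bottom at handle 45.4 mm k 4887
clock: 22.0
tcp_pos: [0.5545, 0.0634, 0.0598]
orientation: [3.103, 0.035, 1.825]
wrist_force: [-0.9, -0.3, -1.0]
width: 0.2
t 22.15 tip mx 63.7 my -1.0 z 44.9 mm Fpush -2.01 Flat 0.37 Fz -0.23 T [-0.358  0.138  0.021] ori [177.78   1.98 104.61] w 0.194
blade pitch(tip up) 0.0994 bottom at handle 45.3 mm k 4837
```

```bash
python3 -m inch '[{"grip":1,"xyz":[-0.07,0.25,-0.02],"spin":0}]' 30;python3 s.py;python3 -m inch '[{"grip":1,"xyz":[-0.07,0.3,-0.02],"spin":0}]' 30;python3 s.py
```

```text
clock: 22.35
tcp_pos: [0.5545, 0.0642, 0.0599]
orientation: [3.102, 0.037, 1.824]
wrist_force: [1.6, -8.2, 0.8]
width: 0.201
t 22.5 tip mx 64.7 my -1.2 z 44.9 mm Fpush -6.41 Flat 0.47 Fz 0.87 T [-1.5   -0.17  -0.047] ori [177.73   2.08 104.54] w 0.201
blade pitch(tip up) 0.0940 bottom at handle 45.3 mm k 4719
clock: 22.7
tcp_pos: [0.5544, 0.0652, 0.0599]
orientation: [3.101, 0.039, 1.822]
wrist_force: [3.0, -8.8, 0.3]
width: 0.202
t 22.85 tip mx 65.7 my -1.4 z 44.9 mm Fpush -8.35 Flat 0.21 Fz 0.61 T [-1.757 -0.169 -0.017] ori [177.69   2.21 104.44] w 0.202
blade pitch(tip up) 0.0882 bottom at handle 45.3 mm k 4607
```

```bash
python3 -m inch '[{"grip":1,"xyz":[-0.07,0.3,0.02],"spin":0}]' 30;python3 s.py
```

```text
clock: 23.05
tcp_pos: [0.5542, 0.066, 0.0601]
orientation: [3.101, 0.041, 1.821]
wrist_force: [1.7, -9.0, -2.4]
width: 0.197
t 23.2 tip mx 66.5 my -1.4 z 45.2 mm Fpush -8.61 Flat 0.42 Fz -2.26 T [-1.816 -0.217 -0.044] ori [177.68   2.36 104.34] w 0.199
blade pitch(tip up) 0.0754 bottom at handle 45.5 mm k 4506
```

```bash
python3 -m inch '[{"grip":1,"xyz":[-0.08,0.31,-0.02],"spin":0}]' 30;python3 s.py
```

```text
clock: 23.4
tcp_pos: [0.5539, 0.0667, 0.0599]
orientation: [3.101, 0.044, 1.819]
wrist_force: [1.7, -9.3, -1.3]
width: 0.202
t 23.55 tip mx 67.2 my -1.2 z 45.0 mm Fpush -9.03 Flat 0.27 Fz -0.60 T [-1.951 -0.227 -0.03 ] ori [177.66   2.52 104.22] w 0.2
blade pitch(tip up) 0.0745 bottom at handle 45.4 mm k 4434
```

```bash
python3 -m inch '[{"grip":1,"xyz":[0,0,0],"spin":0},{"grip":1,"xyz":[0,0,0],"spin":0}]' 20;python3 s.py; python3 -m inch '[{"grip":0.7,"xyz":[0,0,0],"spin":0},{"grip":0.6,"xyz":[0,0,0],"spin":0},{"grip":0.4,"xyz":[0,0,0],"spin":0},{"grip":0.2,"xyz":[0,0,0],"spin":0},{"grip":0,"xyz":[0,0,0],"spin":0},{"grip":0,"xyz":[0,0,0],"spin":0}]' 20; python3 s.py
```

```text
clock: 23.85
tcp_pos: [0.5539, 0.0668, 0.0598]
orientation: [3.101, 0.044, 1.818]
wrist_force: [0.4, -1.8, 0.8]
width: 0.202
t 24.0 tip mx 67.0 my -1.2 z 44.9 mm Fpush -2.74 Flat 0.33 Fz 0.12 T [-0.526  0.073  0.014] ori [177.67   2.52 104.2 ] w 0.2
blade pitch(tip up) 0.0729 bottom at handle 45.3 mm k 4459
clock: 24.7
tcp_pos: [0.5536, 0.07, 0.0598]
orientation: [3.1, 0.041, 1.821]
wrist_force: [-1.1, 0.7, -0.5]
width: 0.998
t 24.85 tip mx 70.1 my -1.8 z 44.9 mm Fpush 0.24 Flat 0.13 Fz -0.52 T [0.003 0.072 0.006] ori [177.64   2.34 104.35] w 1.0
blade pitch(tip up) 0.0625 bottom at handle 45.1 mm k 4099
```

```bash
python3 -m inch '[{"grip":0,"xyz":[0,0,1],"spin":0},{"grip":0,"xyz":[0,0,2],"spin":0},{"grip":0,"xyz":[0,0,3],"spin":0},{"grip":0,"xyz":[0,0,3],"spin":0},{"grip":0,"xyz":[0,-1,3],"spin":0},{"grip":0,"xyz":[0,-3,2],"spin":0},{"grip":0,"xyz":[0,-3,0],"spin":0},{"grip":0,"xyz":[0,-3,0],"spin":0},{"grip":0,"xyz":[0,-3,0],"spin":0},{"grip":0,"xyz":[0,-1,0],"spin":0},{"grip":0,"xyz":[0,0,0],"spin":0},{"grip":0,"xyz":[0,0,0],"spin":0},{"grip":0,"xyz":[0,0,0],"spin":0}]' 20; python3 - <<'E'
from h import *
ims=[]
m=np.array([-.262,.965]);n=np.array([-.965,-.262]);mo=np.array([.527,.161])
for c in ("side","wrist"):
    p,d,P,K=cam(c); a=(P[...,:2]-mo)@m;b=(P[...,:2]-mo)@n
    for x in np.arange(-.14,0,.01):
        k=(abs(a-x)<.005)&(abs(b)<.006)&(P[...,2]>.03)&(P[...,2]<.095)
        if k.sum()>2: print(round(x,2),np.nanmedian(P[...,2][k]).round(4),end="|")
    print()
    k=(a>-.12)&(a<-.02)&(abs(b)<.02)&(P[...,2]>.052)&(P[...,2]<.085)
    Q=P[k]; print(len(Q),[np.round(v,4) for v in cv2.minAreaRect(Q[:,:2].astype(np.float32))])
    k=(a>.01)&(abs(b)<.06)&(P[...,2]>.1)&(P[...,2]<.116)&(a<.03); print("upper top",np.nanmedian(P[...,2][k]))
    for nme in ("jar","can","brush"):
        for q in cams.regions_of(c,nme)[:1]: print(c,nme,np.nanmedian(P[q["mask"]],0).round(3))
    ims.append(p)
save("e2",np.vstack([cv2.resize(ims[0][120:290,120:420],(600,300)),cv2.resize(ims[1],(400,300))@np.eye(3,dtype=np.uint8) if 0 else cv2.copyMakeBorder(cv2.resize(ims[1],(400,300)),0,0,0,200,0)]))
print(monitor.state()["clock"],monitor.state()["tcp_pos"])
E
```

```text
clock: 26.25
tcp_pos: [0.5522, -0.0725, 0.2139]
orientation: [3.095, 0.042, 1.824]
wrist_force: [0.6, 1.0, -0.1]
width: 1.001
-0.13 0.0675|-0.12 0.0732|-0.11 0.0751|-0.1 0.0727|-0.09 0.073|-0.08 0.0712|-0.07 0.0547|-0.06 0.0613|-0.05 0.0545|-0.04 0.0604|-0.03 0.0582|-0.02 0.0577|-0.01 0.0558|0.0 0.0729|
207 [array([0.546 , 0.0934]), array([0.0275, 0.0978]), np.float64(13.7596)]
upper top 0.10627677459459217
side jar [ 0.742 -0.049  0.058]
side can [0.301 0.33  0.082]
side brush [ 0.72  -0.31   0.018]
-0.13 0.0729|-0.12 0.0733|-0.11 0.0732|-0.1 0.073|
941 [array([0.5555, 0.0564]), array([0.0205, 0.0235]), np.float64(13.0764)]
upper top nan
wrist jar [ 0.723 -0.292  0.017]
wrist brush [ 0.723 -0.293  0.017]
26.65 [ 0.55217436 -0.07365137  0.21378744]
  return np.nanmean(a, axis, out=out, keepdims=keepdims)
```

View pics/e2.png

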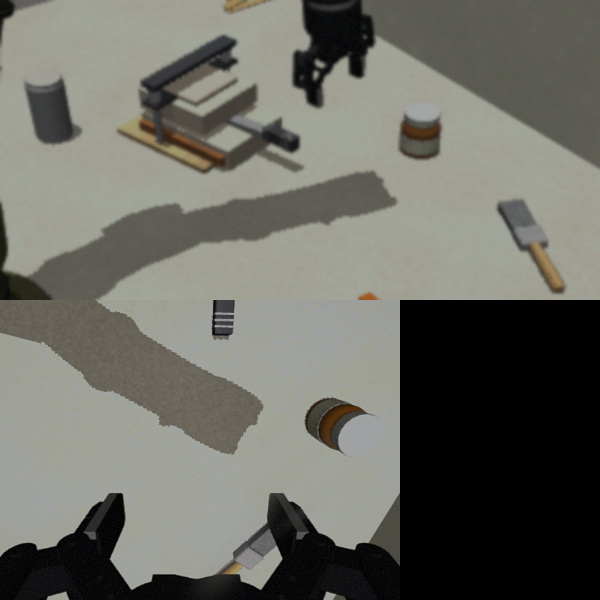

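The gauge stays level in the gap with its handle at about (280,138) in the upper picture. The gripper is well clear, and the jar, can and brush are where they were. I hand in.

```bash
python3 -c "
from rig import r; print(r.sign_off())"
```

```text
the job is handed in; nothing more can be done
None
```

The grey steel gauge is wedged in the gap, released and staying put, and the job was handed in at about 27 s. I gripped it by the handle, laid the blade on the ledge and slid it in, thin end first. I stopped when the push measured 9.0 N, with almost no downward force from the hand (−0.6 N vertical). I estimate the tip is about 67 mm past the mouth and roughly on its middle line.

**Last checks:**
- **Gauge:** the handle top was level at 73 mm, which is the 45 mm face plus the 28 mm handle. The blade was straight to within about 2° of the mould.
- **Robot:** the gripper was clear, with no meaningful force at the wrist.
- **Bystanders:** in the side camera the jar, can and brush were within about 1 mm of where they started.

**What disagreed or could not be checked:**
- **Tip-up at first:** I lowered too far onto the ledge and the gauge pivoted up to about 2° tip-up in the pads. I levelled it again before pushing in.
- **Tool pitch:** the tool's own pitch crept up by about 1° during the push.
- **Stray readings:** near first contact the push readings were briefly the wrong way round. The blade-slope check stopped working once the mould came into view.
- **Wrong label:** in the last wrist picture the network labelled the brush as the jar, so I used the side camera instead.
- **Grip force:** the force of the gauge on the lower half could not be measured directly. I inferred it from the 9 N push.

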